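# Unlock the squeegee clamp and hold its spring jaw open at the red band

### The job

The spring jaw of the blue squeegee clamp is to be held open so that a colleague can lay a squeegee in: take the orange-handled key from its wooden stand, turn the slotted brass lock screw with it (not with the fingers) anticlockwise as far as it goes, and put the key back upright in its stand. Then pull the clamp's black upright handle straight out against the spring until the small black pointer stands over the red band on the scale, and keep it there: you finish while still holding the handle, with the pointer on the band. Leave the green bottle, the green tub and the orange lid where they are.

Things in the scene. Friction and masses are not known exactly. Their poses are not given: they have to be found in the camera images.
- clamp: Blue base plate 180 x 130 x 12 mm, fixed to the bench, with a grey lock housing (75 x 72 mm, top at 44 mm). Origin: on the bench under the lock screw's axis; the plate spans x = -57 to +123 mm. x points from the handle to the aluminium jaws at the back (top at 57 mm), z up; the handle is pulled along -x. Yaw within 0.35 rad of straight ahead
- lock_screw: Brass lock screw on the housing, slotted head about 30 mm across. Origin: on its vertical axis at the FLOOR of the slot, 48 mm above the bench; slot 8 mm wide, 9 mm deep, open at both ends, along its x axis. Its yaw less the clamp's: 0 to 0.12 rad at first (locked: the jaw gives 2 mm), grows anticlockwise (from above) to a rigid stop at 1.25; past 1.0 it counts as undone. Friction 0.05 N m
- key: Loose 100 g key, upright in its stand. Origin: centre of the blade's lower edge; z up the shank, x along the blade's width. Steel blade 24 (x) x 4.5 (y) mm, 20 mm long; shank 12 mm thick; flange 42 x 30 mm at z 36 to 40 mm; orange flat grip 32 (x) x 14 (y) mm at z 40 to 92 mm, to be gripped across the 14 mm. A half turn makes no difference
- key_stand: Fixed wooden block 64 (x) x 56 (y) x 50 mm with an upright through slot 30 (x) x 16 (y) mm in the middle of its top. Origin: centre of its underside. The key hangs in it by its flange, the key's origin then 14 mm above the bench and its blade's width along the slot (either way round)
- spring_jaw: The moving part of the clamp: jaw, two rods, and crosshead with the handle. Its origin and axes fall on those of the clamp when shut; it slides along the clamp's -x by up to 60 mm. Spring return: pull about 3 N at the start plus 1.6 N per 10 mm (about 10 N at the band), and it runs back when let go
- handle_grip (a point): Middle of the black upright handle, 75 mm above the bench, where to pinch it; axes as the clamp's. The handle is 12 mm thick (x), 34 mm wide (y), top at 90 mm. Below 39 mm it becomes a 64 mm wide crosshead with two rods going back to the housing, whose front face is 35 mm behind the handle
- pointer (a point): Tip of the small black pointer bar (3 mm wide, 20 mm long) on the +y side of the moving jaw, 20 mm above the bench; it moves with the handle along the white scale strip
- mark_band: Red index band, 10 mm along the clamp's x, 18 mm across, lying on the scale strip. Origin: centre of its underside; same axes as the clamp. It lies 30 to 48 mm from the shut pointer, toward the handle side (the clamp's -x). The pointer is over the band when its x in this frame is between -5 and +5 mm
- green_bottle: Bystander: small dye bottle, green with a black cap, 42 x 42 x 97 mm, loose. Origin: centre of its underside
- green_tub: Bystander: low green ink tub with lid, 112 x 112 x 65 mm, loose. Origin: centre of its underside
- orange_lid: Bystander: orange tub lid lying flat, 86 x 87 x 10 mm, loose. Origin: centre of its underside
Not all that is in view belongs to the job. Leave any purple or turquoise look-alike of the key alone. What is shaped like the key_stand but turquoise is not meant.

How it is judged:
On the way, in this order (a step that is already met when the one before it is completed fails the run):
1. the lock screw is turned anticlockwise past 1.0 rad, the key's blade in it (angle between the x axis of lock_screw and the x axis of clamp, either way round above 1 rad and distance between key and lock_screw below 0.015 m), for 0.1 s.
2. the key is back upright in its stand and let go (horizontal distance between key and key_stand below 0.012 m and z of key in the frame of key_stand between 0.01 and 0.019 m and angle between key's own z axis and vertical below 0.1 rad and contact force between the fingers and key below 0.1 N and angle between the x axis of lock_screw and the x axis of clamp, either way round above 1 rad), for 0.2 s.
3. the pointer is kept over the red band for one second by the gripper on the handle (x of pointer in the frame of mark_band between -0.005 and 0.005 m and contact force between the fingers and spring_jaw above 2 N), for 1 s.
At the end, for the whole second after the job is handed in: The gripper holds the pulled-out handle (over 2 N) with the pointer within 5 mm of the red band's centre line; the lock screw is past 1.0 rad; the released key is fully home in its stand (within 12 mm of its centre, tilt under 0.1 rad) and does not touch the jaw (all of step 2 and all of step 3 and contact force between key and spring_jaw below 0.1 N); the arm keeps its last pose, push and grip.
It fails at once if the fingers turn the screw themselves (contact force between the fingers and lock_screw above 1.5 N).
It fails at once if the green bottle is disturbed (distance of green_bottle from where it was at the start of the episode above 0.03 m).
It fails at once if the green tub is disturbed (distance of green_tub from where it was at the start of the episode above 0.03 m).
It fails at once if the orange lid is disturbed (distance of orange_lid from where it was at the start of the episode above 0.03 m).
It also fails if it takes over 72 s, if anything falls off the work surface, if the arm or the gripper's body presses on something with over 40 N, if the wrist force passes 120 N, or if a joint passes its speed limit or range.

### The arm

A 7-joint arm with a two-finger parallel gripper is mounted at the origin on a cart in front of the work surface, level with it; the furniture and walls round the work are solid. World frame = base frame: x ahead of the robot, y to its left, z up, the work surface at z = 0. Lengths are in m, angles in rad, forces in N, time in s.
With the tool pointing down it reaches from about 0.425 to 1.025 m from the base axis. Payload 9.4 kg.
Tool frame: the origin (TCP) lies midway between the tips of the shut fingers; the grasp point (between the pads) lies 19 mm behind it; z points along the fingers, y is the line along which they close (so a half turn about z gives the same grasp; the last joint's range is limited). The gripper opens to 85 mm and grips with 20 to 120 N. Pads are 22 mm wide; open, the fingers measure 114 mm over their backs; the gripper's body (76 mm by 85 mm) begins 54 mm behind the grasp point. The pads swing forward as they close: fully open they stand 13 mm farther back than shut.
Start: joints at [1.069, 0.599, -0.003, 1.599, 0.002, 0.943, -0.08], TCP at [0.299, -0.661, 0.231] pointing down, gripper open.
Joint ranges: [-2.57, 2.57], [-0.35, 1.97], [-1.29, 1.29], [0.11, 2.56], [-1.05, 4.19], [0.11, 1.86], [-2.63, 2.63]. Speed limits (rad/s): [2.22, 2.22, 3.01, 3.01, 3.14, 3.14, 3.14].

### API

Orientations are given as a rotation vector (axis times angle).
In Python, from bench import ctrl, optics, ticket gives the robot as it stands.
- The arm moves only by the tool jog_arm, never from a script. Its argument "series" is a list that holds one entry, the list of rows, each a list of 7 numbers: the turn, a rotation vector about the tool's x, y, z in rad, then the shift along the tool's x, y, z in cm, then the finger opening in cm, from 0 to 8.54. A call has 1 to 8 rows; each row is the pose to reach, as a shift and turn from the pose commanded when the call began, along the tool's axes at that moment; what a row does not reach only later rows make up. A row lasts 1/8 s, in which the tool goes at most 62.5 mm and 10.7 degrees, less where a joint would pass 70% of its speed; a pose out of reach is approached as far as the arm can. A call with a gripper value outside its range is refused whole. The fingers move at their own pace and stop on an object; "squeeze" is the grip in N (left out, the last holds). Time passes only in rows, so rows that repeat a pose let the fingers close. It gives the time, the measured TCP pose, the force, the opening and the grip force at its end, in the units of the state.
- ctrl.read_state(): the state, without advancing time (a new reading comes with each control period).
- optics.grab_frame(name): name is "side" or "top" or "wrist"; returns the picture (480x640x3 uint8, blue, green, red); there is no depth.
- optics.camera_info(name): a dict with "fovy" (degrees; the focal length in pixels is half the picture's height over the tangent of half this angle, whatever the lens; pixels are square), "cx", "cy" (the principal point, pixels), "distortion" ([k1, k2, p1, p2, k3] as OpenCV has them; the pictures are not rectified), "position" and "orientation" of the camera in the world. Camera axes: x right, y down, z forward; pixel columns grow to the right and rows downward; lengths in m; the calibration is good to about 2 mm. A picture is of the moment at which its call begins: read the wrist's pose just before it. camera_info takes no time and is no camera call; for the wrist camera it gives the pose at the moment of the call.
- ticket.finish_job(): hands the job in; it is judged then, once.
The state is a dict: "t": time; "joint_positions": joint angles; "qd": joint speeds; "effort": joint torques, N m; "position": TCP position; "ee_rot": TCP orientation; "ft_force": force on the tool from outside, world axes, zero at the start; "ft_torque": the same for the moment, N m; "opening": opening from 0.0 (shut) to 1.0 (fully open); "finger_force": force on a finger pad.
Only numpy, scipy, OpenCV 4.12 (cv2) and the standard library are available. Lean on these libraries where they do the work, as an engineer would, in place of code of your own. Each camera call takes 0.05 s, during which the arm holds its last target. There are 200 camera calls.

## Working session

There is one attempt and no reset: what is moved stays moved. The work goes in short steps, Python scripts to look and compute and a tool call to move; the robot and the scene stay as the last step left them, time stands still between calls to the robot, and variables do not carry over. Pictures are saved under pics/ and viewed, at most 10 in all, crops included, and the job is handed in when it is done.

Besides the shell and the picture viewer there is one more tool, called after "Emit:" by a JSON object that holds its "method" and its "body", one argument or row to a line. jog_arm: Moves the arm, as the interface text tells. Its arguments: {"type":"object","properties":{"series":{"type":"array","items":{"type":"array","items":{"type":"array","items":{"type":"number"}}}},"squeeze":{"type":"number"}},"required":["series"]}

```bash
mkdir -p pics
python3 - <<'E'
from bench import ctrl, optics
import cv2
s=ctrl.read_state();print(s)
for n in("side","top","wrist"):
    i=optics.camera_info(n);print(n,i)
    cv2.imwrite(f"pics/{n}0.png",optics.grab_frame(n))
E
```

```text
{'t': 0.0, 'joint_positions': array([ 1.06927934,  0.60015175, -0.00255188,  1.60012217,  0.00178866,
        0.94291292, -0.07980796]), 'qd': array([-2.09615256e-03,  7.42168513e-04, -1.13853994e-03, -4.68473529e-04,
       -3.37455101e-04,  8.50888546e-05,  5.30295170e-04]), 'effort': array([ 7.61763404e-04, -7.76437926e+01,  1.56454124e+00, -2.58004707e+01,
        1.22405446e-02,  8.92548094e-03,  6.48988916e-06]), 'position': array([ 0.29860878, -0.66012965,  0.23040035]), 'ee_rot': array([-3.06948270e+00, -6.62051623e-01,  7.27011279e-04]), 'ft_force': array([-0.12032455, -0.14871397, -1.07467344]), 'ft_torque': array([ 0.00939024, -0.05955441,  0.01644755]), 'finger_force': 0.0, 'opening': 0.9971464147516964}
side {'fovy': 46.878173641104965, 'cx': 322.67346885007794, 'cy': 237.0932032875316, 'distortion': array([-0.13683431,  0.        ,  0.        ,  0.        ,  0.        ]), 'position': array([ 0.32084762, -0.96500212,  0.4809591 ]), 'orientation': array([-1.9548606 ,  0.24543348, -0.16751462])}
top {'fovy': 49.27090471587505, 'cx': 318.42320999037014, 'cy': 246.65161073943062, 'distortion': array([-0.09397243,  0.        ,  0.        ,  0.        ,  0.        ]), 'position': array([ 0.45645206, -0.02117856,  1.24484329]), 'orientation': array([-2.1635222 ,  2.16041253, -0.12102498])}
wrist {'fovy': 60.050634422276566, 'cx': 318.01756841366955, 'cy': 242.7026029333982, 'distortion': array([-0.03023286,  0.        ,  0.        ,  0.        ,  0.        ]), 'position': array([ 0.36203436, -0.63135892,  0.37266822]), 'orientation': array([ 2.43669511, -1.57279014, -0.22186136])}
```

View pics/top0.png

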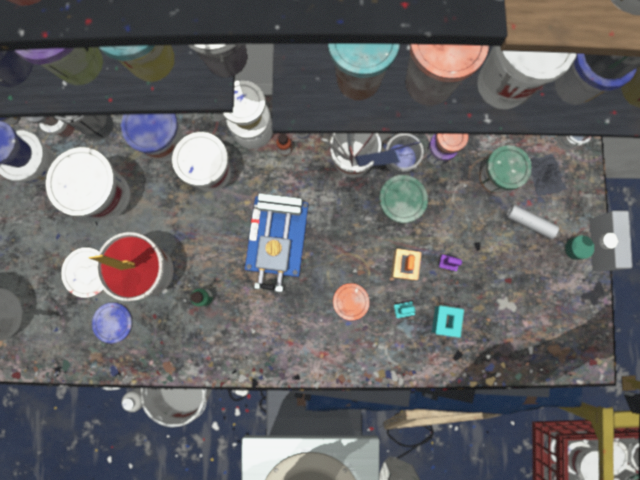

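View pics/side0.png

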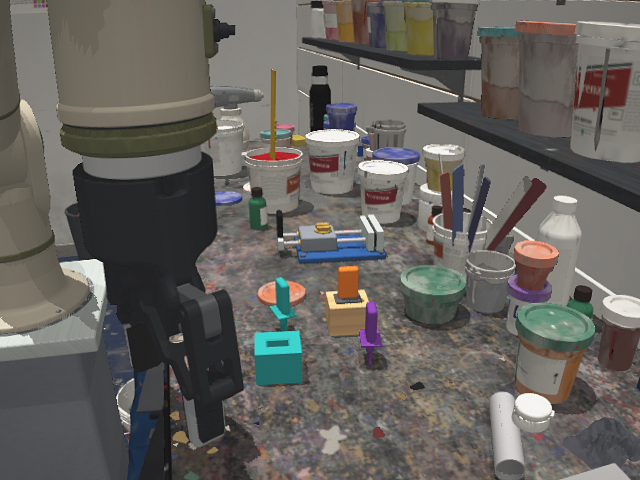

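The top view shows the clamp at about (275,240), with its screw at (273,248), handle near (268,288) and red band at (255,220). Three things could be taken for the key:
- orange key in the wooden stand, top view (408,263), side view (348,283)
- turquoise key at (404,310), next to the turquoise stand at (450,321)
- purple key at (450,262)

I choose the orange one in the wooden stand. Next I triangulate it.

```bash
cat > h.py <<'E'
import numpy as np, cv2
from scipy.spatial.transform import Rotation as R
from bench import ctrl, optics
def K(i):
    f=240/np.tan(np.radians(i["fovy"]/2)); return np.array([[f,0,i["cx"]],[0,f,i["cy"]],[0,0,1]])
def ray(i,p):
    u=cv2.undistortPoints(np.array([[p]],float),K(i),i["distortion"])[0,0]
    return np.array(i["position"]),R.from_rotvec(i["orientation"]).apply([u[0],u[1],1])
def atz(i,p,z):
    o,d=ray(i,p); return o+d*(z-o[2])/d[2]
def tri(obs):
    A=np.zeros((3,3));b=np.zeros(3);L=[]
    for i,p in obs:
        o,d=ray(i,p);d=d/np.linalg.norm(d);M=np.eye(3)-np.outer(d,d);A+=M;b+=M@o;L.append((o,M))
    x=np.linalg.solve(A,b);return x,[np.linalg.norm(M@(x-o)) for o,M in L]
def proj(i,P):
    r=R.from_rotvec(i["orientation"]).inv();P=np.atleast_2d(P)
    q=r.apply(P-i["position"]);return cv2.projectPoints(q,np.zeros(3),np.zeros(3),K(i),i["distortion"])[0][:,0]
E
python3 - <<'E'
from h import *
t=optics.camera_info("top");s=optics.camera_info("side");w=optics.camera_info("wrist");np.set_printoptions(precision=4,suppress=True)
print("keytop",tri([(t,(409,261)),(s,(348,268))]))
print("screw",tri([(t,(273,247)),(s,(323,226))]))
print("handletop",tri([(t,(268.5,289)),(s,(279,212))]))
print("handletop z.09",atz(t,(268.5,289),.09))
for n,p,z in[("stand",(407,264),.05),("lid",(351,302),.01),("tealkey",(404,310),.05),("purple",(450,262),.05),("bottle",(202,297),.09),("tub",(404,198),.065)]:print(n,atz(t,p,z))
st=ctrl.read_state();r=R.from_rotvec(st["ee_rot"]);print(r.as_matrix())
rc=R.from_rotvec(w["orientation"]);print("cam in tool",r.inv().apply(w["position"]-st["position"]),(r.inv()*rc).as_matrix())
img=cv2.imread("pics/top0.png");a=cv2.resize(img[180:310,220:320],None,fx=4,fy=4,interpolation=2);b=cv2.resize(img[230:290,380:470],None,fx=4,fy=4,interpolation=2)
c=np.zeros((520,770,3),np.uint8);c[:520,:400]=a;c[:240,405:765]=b
side=cv2.imread("pics/side0.png");d=cv2.resize(side[255:345,310:400],None,fx=3,fy=3,interpolation=2);c[245:515,405:675]=d
cv2.imwrite("pics/crop1.png",c)
E
```

```text
keytop (array([ 0.5553, -0.2179,  0.102 ]), [np.float64(0.00020406812827783105), np.float64(0.0002040681282777039)])
screw (array([0.5922, 0.0852, 0.0532]), [np.float64(0.0006408830583340435), np.float64(0.0006408830583341666)])
handletop (array([0.4975, 0.0904, 0.091 ]), [np.float64(0.003319088147355474), np.float64(0.0033190881473555032)])
handletop z.09 [0.4942 0.091  0.09  ]
stand [ 0.5531 -0.2222  0.05  ]
lid [ 0.4667 -0.0955  0.01  ]
tealkey [ 0.4481 -0.2137  0.05  ]
purple [ 0.5577 -0.3219  0.05  ]
bottle [0.476  0.2382 0.09  ]
tub [ 0.7041 -0.2156  0.065 ]
[[ 0.9111  0.4122 -0.0006]
 [ 0.4122 -0.9111  0.001 ]
 [-0.0001 -0.0012 -1.    ]]
cam in tool [ 0.0696 -0.0003 -0.1422] [[-0.0006 -0.9615 -0.2746]
 [ 1.     -0.0006 -0.0001]
 [-0.0001 -0.2746  0.9615]]
```

View pics/crop1.png

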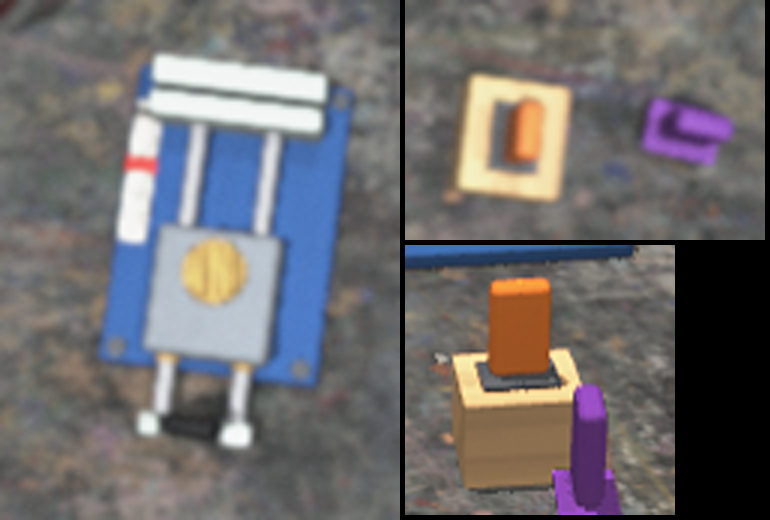

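The crop confirms it: the orange grip stands upright in the wooden stand, with its blade width along world x. The purple key beside it is not in a stand. The triangulated key top at z 0.102 is close to the expected 0.106, and the screw at 0.053 is plausible too. Next I move the wrist camera over the key.

```bash
cat >> h.py <<'E'
np.set_printoptions(precision=4,suppress=True)
def down(yaw):  # tool x at yaw, z down
    c,s=np.cos(yaw),np.sin(yaw);return R.from_matrix(np.array([[c,s,0],[s,-c,0],[0,0,-1.]]))
def rel(pos,yaw):
    st=ctrl.read_state();r=R.from_rotvec(st["ee_rot"])
    print("turn",(r.inv()*down(yaw)).as_rotvec(),"shift cm",r.inv().apply(np.array(pos)-st["position"])*100)
def show():
    st=ctrl.read_state();m=R.from_rotvec(st["ee_rot"]).as_matrix()
    print("t",st["t"],"pos",st["position"],"yaw",np.arctan2(m[1,0],m[0,0]),"zax",m[:,2],"q",st["joint_positions"],"F",st["ft_force"],"T",st["ft_torque"],"open",st["opening"]*8.54,st["finger_force"])
E
python3 - <<'E'
from h import *
t=optics.camera_info("top")
def c1(x,y):return (220+x/4-.375,180+y/4-.375)
def c2(x,y):return (380+(x-405)/4-.375,230+y/4-.375)
def yaw(a,b):d=b-a;return np.arctan2(d[1],d[0]),np.hypot(d[0],d[1])
P=[atz(t,c2(*p),.05) for p in[(457,190),(470,75),(572,85),(560,200)]];print("stand",np.mean(P,0),yaw(P[0],P[1]),yaw(P[3],P[2]),yaw(P[1],P[2]))
a,b=atz(t,c1(102,360),.012),atz(t,c1(150,62),.012);print("plate left",yaw(a,b))
a,b=atz(t,c1(318,386),.012),atz(t,c1(352,95),.012);print("plate right",yaw(a,b))
rel([.555,-.220,.26],-.05)
E
```

```text
stand [ 0.5532 -0.2224  0.05  ] (np.float64(-0.12650483272830568), np.float64(0.06670425753897262)) (np.float64(-0.12336230255807168), np.float64(0.06670713296961693)) (np.float64(-1.6675947192361202), np.float64(0.0591964796212518))
plate left (np.float64(-0.14224700436134194), np.float64(0.18120655259489063))
plate right (np.float64(-0.11058512397403876), np.float64(0.17535360308909173))
turn [-0.0011  0.0004  0.4749] shift cm [ 41.5011 -29.5474  -2.9076]
```

Emit:
{"method": "jog_arm", "body": {
  "series": [
    [[0,0,0.1,5,-3.5,-1],[0,0,0.2,10,-7,-2],[0,0,0.3,16,-11,-3],[0,0,0.4,22,-15,-3],[0,0,0.45,27,-19,-3],[0,0,0.5,32,-23,-3],[0,0,0.53,37,-26.5,-3],[0,0,0.53,41.5,-29.5,-3]]
  ]
}}

```text
invalid input at $.series[0][0]: expected 7 numbers
```

Emit:
{"method": "jog_arm", "body": {
  "series": [
    [[0,0,0.1,5,-3.5,-1,8],[0,0,0.2,10,-7,-2,8],[0,0,0.3,16,-11,-3,8],[0,0,0.4,22,-15,-3,8],[0,0,0.45,27,-19,-3,8],[0,0,0.5,32,-23,-3,8],[0,0,0.53,37,-26.5,-3,8],[0,0,0.53,41.5,-29.5,-3,8]]
  ]
}}

```text
t: 1.15
position: [0.5493, -0.2298, 0.2613]
ee_rot: [3.137, -0.166, -0.0]
ft_force: [0.0, -0.3, 0.3]
opening: 0.937
finger_force: 0.0
```

Emit:
{"method": "jog_arm", "body": {
  "series": [
    [[0,0,0,0,0,0,8],[0,0,0,0,0,0,8]]
  ]
}}

```text
t: 1.4
position: [0.5483, -0.2319, 0.261]
ee_rot: [3.137, -0.164, -0.001]
ft_force: [0.2, -0.9, -0.5]
opening: 0.939
finger_force: 0.0
```

Run:
```python
from h import *
import json
show()
w=optics.camera_info("wrist");im=optics.grab_frame("wrist");cv2.imwrite("pics/w1.png",im)
json.dump({k:np.array(v).tolist() for k,v in w.items()},open("w1.json","w"))
```

```text
t 1.4 pos [ 0.5483 -0.2319  0.261 ] yaw -0.10457279704561283 zax [-0.0008 -0.0003 -1.    ] q [ 0.2316  0.4111  0.1025  1.8775 -0.0534  0.8563 -1.3147] F [ 0.2443 -0.894  -0.4747] T [-0.0659  0.049  -0.0007] open 8.019547373139337 0.0
```

View pics/w1.png

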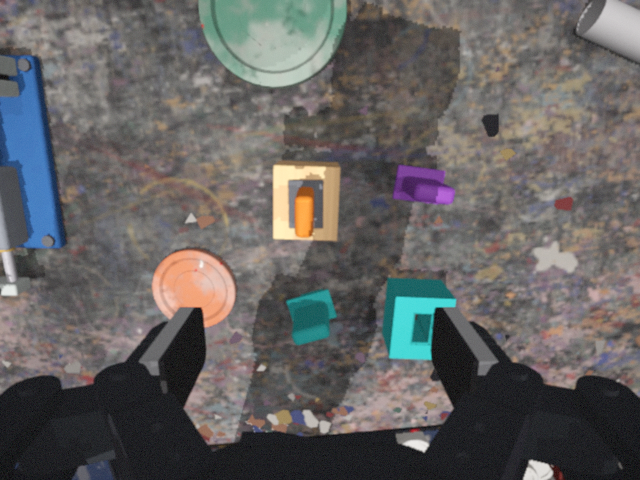

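The wrist view shows the wooden stand at (306,202) with the orange key in it. The purple key is at (425,188), the turquoise one at (310,316) and the lid at (194,287). I refine the stand's corners by colour segmentation and triangulate with the top view.

Run:
```python
from h import *
import json
w=json.load(open("w1.json"));t=optics.camera_info("top")
P=[atz(w,p,.05) for p in[(274,165),(339,166),(338,240),(273,240)]]
print(np.array(P),np.mean(P,0))
im=cv2.imread("pics/w1.png");tp=cv2.imread("pics/top0.png")
def seg(im,lo,hi,box):
    h=cv2.cvtColor(im,cv2.COLOR_BGR2HSV);m=cv2.inRange(h,lo,hi);x0,y0,x1,y1=box;z=np.zeros_like(m);z[y0:y1,x0:x1]=m[y0:y1,x0:x1];return z
for im_,i,bw,n in[(im,w,(250,140,360,260),"w"),(tp,t,(385,240,430,285),"t")]:
    for nm,lo,hi in[("orange",(5,190,90),(14,255,255)),("wood",(12,60,120),(30,185,255))]:
        z=seg(im_,lo,hi,bw);pts=cv2.findNonZero(z);r=cv2.minAreaRect(pts)
        print(n,nm,len(pts),r,cv2.boxPoints(r).tolist())
rows=np.argwhere(seg(im,(5,190,90),(14,255,255),(250,140,360,260)))
print([ (y,rows[rows[:,0]==y][:,1].min(),rows[rows[:,0]==y][:,1].max()) for y in range(184,240,4) if (rows[:,0]==y).any()])
c=cv2.resize(im[150:255,255:360],None,fx=5,fy=5,interpolation=2);cv2.imwrite("pics/crop2.png",c)
```

```text
Traceback (most recent call last):
  File "h.py", line 10, in atz
    o,d=ray(i,p); return o+d*(z-o[2])/d[2]
        ~~~^^^^^
  File "h.py", line 7, in ray
    u=cv2.undistortPoints(np.array([[p]],float),K(i),i["distortion"])[0,0]
      ~~~~~~~~~~~~~~~~~~~^^^^^^^^^^^^^^^^^^^^^^^^^^^^^^^^^^^^^^^^^^^^
cv2.error: OpenCV(4.12.0) :-1: error: (-5:Bad argument) in function 'undistortPoints'
> Overload resolution failed:
>  - distCoeffs is not a numpy array, neither a scalar
>  - Expected Ptr<cv::UMat> for argument 'distCoeffs'
```

```bash
sed -i 's/,i\["distortion"\])/,np.array(i["distortion"]))/g' h.py
cat >> h.py <<'E'
def seg(im,lo,hi,box):
    m=cv2.inRange(cv2.cvtColor(im,cv2.COLOR_BGR2HSV),lo,hi);x0,y0,x1,y1=box;z=np.zeros_like(m);z[y0:y1,x0:x1]=m[y0:y1,x0:x1];return z
def line(m,y0,y1,k): # row means/extents
    return [(y,*np.flatnonzero(m[y])[[0,-1]]) for y in range(y0,y1,k) if m[y].any()]
E
python3 - <<'E'
from h import *
import json
w=json.load(open("w1.json"));t=optics.camera_info("top")
P=[atz(w,p,.05) for p in[(274,165),(339,166),(338,240),(273,240)]]
print(np.array(P),np.mean(P,0))
im=cv2.imread("pics/w1.png");tp=cv2.imread("pics/top0.png")
for im_,i,bw,n in[(im,w,(250,140,360,260),"w"),(tp,t,(385,240,430,285),"t")]:
    for nm,lo,hi in[("orange",(5,190,90),(14,255,255)),("wood",(12,60,120),(30,185,255))]:
        z=seg(im_,lo,hi,bw);pts=cv2.findNonZero(z);r=cv2.minAreaRect(pts)
        print(n,nm,len(pts),r,cv2.boxPoints(r).tolist())
print(line(seg(im,(5,190,90),(14,255,255),(250,140,360,260)),184,240,4))
c=cv2.resize(im[150:255,255:360],None,fx=5,fy=5,interpolation=2);cv2.imwrite("pics/crop2.png",c)
E
```

```text
[[ 0.5885 -0.1987  0.05  ]
 [ 0.5819 -0.253   0.05  ]
 [ 0.5176 -0.2462  0.05  ]
 [ 0.5236 -0.1891  0.05  ]] [ 0.5529 -0.2217  0.05  ]
w orange 218 ((304.0, 211.5), (47.0, 16.0), 90.0) [[296.0, 188.0], [312.0, 188.0], [312.0, 235.0], [296.0, 235.0]]
w wood 3797 ((304.9691162109375, 200.3955078125), (68.13192749023438, 79.09093475341797), 1.9749338626861572) [[269.5605773925781, 238.7434844970703], [272.2862243652344, 159.6995391845703], [340.3776550292969, 162.0475311279297], [337.6520080566406, 241.0914764404297]]Traceback (most recent call last):
  File "<stdin>", line 9, in <module>
cv2.error: OpenCV(4.12.0) /io/opencv/modules/imgproc/src/convhull.cpp:143: error: (-215:Assertion failed) total >= 0 && (depth == CV_32F || depth == CV_32S) in function 'convexHull'
```

The stand centre comes out at (0.553, -0.222) from both the wrist and top views at z = 0.05. They agree within 1 mm and the size of 64x56 checks out. Next I fit the key's offset against the orange outline.

Run:
```python
from h import *
import json
from scipy.optimize import least_squares
w=json.load(open("w1.json"));t=optics.camera_info("top");s=optics.camera_info("side")
ims={"w":(cv2.imread("pics/w1.png"),w,(250,140,360,260)),"t":(cv2.imread("pics/top0.png"),t,(385,240,430,285)),"s":(cv2.imread("pics/side0.png"),s,(325,255,370,310))}
box=np.array([[x,y,z] for x in(-.016,.016) for y in(-.007,.007) for z in(.04,.092)])
obs={}
for n,(im,i,b) in ims.items():
    h=cv2.cvtColor(im,cv2.COLOR_BGR2HSV)
    z=seg(im,(3,215,60),(13,255,255),b);p=np.argwhere(z)
    if len(p):obs[n]=(i,np.r_[p[:,1].min(),p[:,1].max()+1,p[:,0].min(),p[:,0].max()+1]-.5);print(n,len(p),obs[n][1])
def pred(i,v):
    q=proj(i,np.c_[R.from_euler("z",v[3]).apply(box)]+[v[0],v[1],v[2]]);return np.r_[q[:,0].min(),q[:,0].max(),q[:,1].min(),q[:,1].max()]
def f(v):
    return np.concatenate([(pred(i,v)-o)*(1 if n=="w" else .7) for n,(i,o) in obs.items()]+[[(v[3]+.112)*100]])
r=least_squares(f,[.553,-.222,.014,-.11]);print(r.x,r.fun)
rel([*r.x[:2],.16],-.11)
im=ims["w"][0];c=cv2.resize(im[150:255,255:360],None,fx=5,fy=5,interpolation=2);cv2.imwrite("pics/crop2.png",c)
```

```text
w 3 [300.5 310.5 191.5 234.5]
[ 0.5321 -0.2176 -0.0821 -0.1133] [-2.4454  2.7532  1.0194 -0.925  -0.1274]
turn [0.0006 0.0006 0.0037] shift cm [-1.7298 -1.3437 10.1125]
```

```bash
cat > fit.py <<'E'
from h import *
import json
from scipy.optimize import least_squares
w=json.load(open("w1.json"));t=optics.camera_info("top");s=optics.camera_info("side")
ims={"w":(cv2.imread("pics/w1.png"),w,(280,175,330,245)),"t":(cv2.imread("pics/top0.png"),t,(400,250,417,275)),"s":(cv2.imread("pics/side0.png"),s,(330,260,367,305))}
box=np.array([[x,y,z] for x in(-.016,.016) for y in(-.007,.007) for z in(.04,.092)])
obs={}
for n,(im,i,b) in ims.items():
    f=im.astype(int);z=np.zeros(im.shape[:2],bool);x0,y0,x1,y1=b
    z[y0:y1,x0:x1]=((f[...,2]-f[...,0]>90)&(f[...,1]<.66*f[...,2])&(f[...,0]<.35*f[...,2]))[y0:y1,x0:x1];p=np.argwhere(z)
    print(n,len(p),[np.percentile(p[:,k],[0,100]) for k in(1,0)])
    obs[n]=(i,np.r_[p[:,1].min(),p[:,1].max()+1,p[:,0].min(),p[:,0].max()+1]-.5)
def pred(i,v):
    q=proj(i,np.c_[R.from_euler("z",v[3]).apply(box)]+[v[0],v[1],v[2]]);return np.r_[q[:,0].min(),q[:,0].max(),q[:,1].min(),q[:,1].max()]
def f(v):
    return np.concatenate([(pred(i,v)-o)*(1 if n=="w" else .7) for n,(i,o) in obs.items()]+[[(v[3]+.112)*100]])
r=least_squares(f,[.553,-.222,.014,-.11]);print(r.x,r.fun)
rel([*r.x[:2],.16],-.11)
E
python3 fit.py
```

```text
w 577 [array([295., 313.]), array([187., 236.])]
t 20 [array([407., 409.]), array([257., 268.])]
s 613 [array([338., 358.]), array([266., 297.])]
[ 0.5535 -0.2216  0.013  -0.1079] [-0.7208  0.3095 -1.6022  1.2631 -2.2574  3.6366 -1.5926  1.7406 -0.7372
  0.14   -0.4741  1.3764  0.4085]
turn [0.0006 0.0006 0.0037] shift cm [ 0.4414 -1.1818 10.1112]
```

The fit puts the key at (0.5535, -0.2216), base height 13 mm against the expected 14, yaw -0.11. The TCP goes to z 0.066 to pinch at a key height of about 70 mm.

Emit:
{"method": "jog_arm", "body": {
  "series": [
    [[0,0,0.004,0.45,-1.2,4,6],[0,0,0.004,0.45,-1.2,9,6],[0,0,0.004,0.45,-1.2,13,6],[0,0,0.004,0.45,-1.2,16,6],[0,0,0.004,0.45,-1.2,18,6],[0,0,0.004,0.45,-1.2,19.5,6],[0,0,0.004,0.45,-1.2,19.5,6]]
  ],
  "squeeze": 40
}}

```text
t: 2.33
position: [0.5535, -0.2212, 0.0655]
ee_rot: [-3.137, 0.174, 0.003]
ft_force: [0.1, 0.9, -0.5]
opening: 0.702
finger_force: 0.0
```

Run:
```python
from h import *
show();rel([.5535,-.2216,.066],-.11)
```

```text
t 2.325 pos [ 0.5535 -0.2212  0.0655] yaw -0.11076579947850992 zax [-0.0017  0.0002 -1.    ] q [ 0.2454  0.6718  0.0591  2.0249 -0.084   0.4487 -1.3142] F [ 0.1359  0.8702 -0.5211] T [ 0.0029 -0.0078  0.0404] open 5.9968751936226345 0.0
turn [ 0.      0.0017 -0.0008] shift cm [ 0.0081  0.0397 -0.0521]
```

Emit:
{"method": "jog_arm", "body": {
  "series": [
    [[0,0,0,0,0,0,2],[0,0,0,0,0,0,0.5],[0,0,0,0,0,0,0.5],[0,0,0,0,0,0,0.5],[0,0,0,0,0,0,0.5]]
  ],
  "squeeze": 50
}}

```text
t: 2.95
position: [0.5548, -0.2205, 0.067]
ee_rot: [3.136, -0.171, 0.002]
ft_force: [-0.2, -0.7, 6.0]
opening: 0.158
finger_force: 52.2
```

Run:
```python
from h import *
show()
```

```text
t 2.95 pos [ 0.5548 -0.2205  0.067 ] yaw -0.10919762990554971 zax [ 0.0012 -0.0005 -1.    ] q [ 0.2438  0.6694  0.0589  2.0242 -0.084   0.449  -1.3143] F [-0.2494 -0.6979  5.988 ] T [-0.0065  0.1625 -0.012 ] open 1.3496379178696745 52.21063256263733
```

The key is gripped: opening 13.5 mm for the 14 mm grip. I lift it and go to where the wrist camera can see the clamp.

Emit:
{"method": "jog_arm", "body": {
  "series": [
    [[0,0,0,0,0,-3,0.5],[0,0,0,0,0,-8,0.5],[0,0,0,0,-3,-13,0.5],[0,0,0,-2,-9,-18,0.5],[0,0,0,-4,-15,-19,0.5],[0,0,0,-6,-21,-19,0.5],[0,0,0,-8,-26,-19,0.5],[0,0,0,-8.5,-29.5,-19,0.5]]
  ]
}}

```text
t: 3.95
position: [0.5004, 0.0848, 0.2566]
ee_rot: [-3.137, 0.168, 0.001]
ft_force: [1.4, -1.2, -0.8]
opening: 0.158
finger_force: 51.1
```

Emit:
{"method": "jog_arm", "body": {
  "series": [
    [[0,0,0,0,0,0,0.5],[0,0,0,0,0,0,0.5]]
  ]
}}

```text
t: 4.2
position: [0.5018, 0.0818, 0.2562]
ee_rot: [3.136, -0.171, -0.001]
ft_force: [-0.4, -0.8, -1.4]
opening: 0.155
finger_force: 51.0
```

Run:
```python
from h import *
import json
show()
w=optics.camera_info("wrist");im=optics.grab_frame("wrist");cv2.imwrite("pics/w2.png",im)
json.dump({k:np.array(v).tolist() for k,v in w.items()},open("w2.json","w"))
```

```text
t 4.2 pos [0.5018 0.0818 0.2562] yaw -0.1088604422802112 zax [-0.0004 -0.0005 -1.    ] q [-0.3252  0.3091  0.067   2.0636 -0.0287  0.7703 -1.9204] F [-0.3808 -0.8334 -1.4184] T [ 0.0034  0.0214 -0.0257] open 1.3204910120420466 51.02490305900574
```

View pics/w2.png

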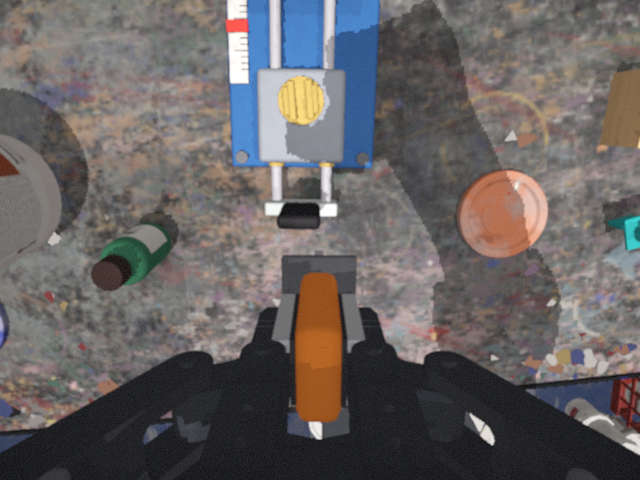

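The wrist view shows the screw at (302,101) on the grey housing, whose corners run from (259,69) to (344,163). The handle is at (299,215), the red band at (237,26), and the held key's orange grip at (319,350). I zoom in on the screw.

Run:
```python
import cv2
im=cv2.imread("pics/w2.png")
c=cv2.resize(im[0:120,220:380],None,fx=5,fy=5,interpolation=2);cv2.imwrite("pics/crop3.png",c)
```

```text
(no output)
```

View pics/crop3.png

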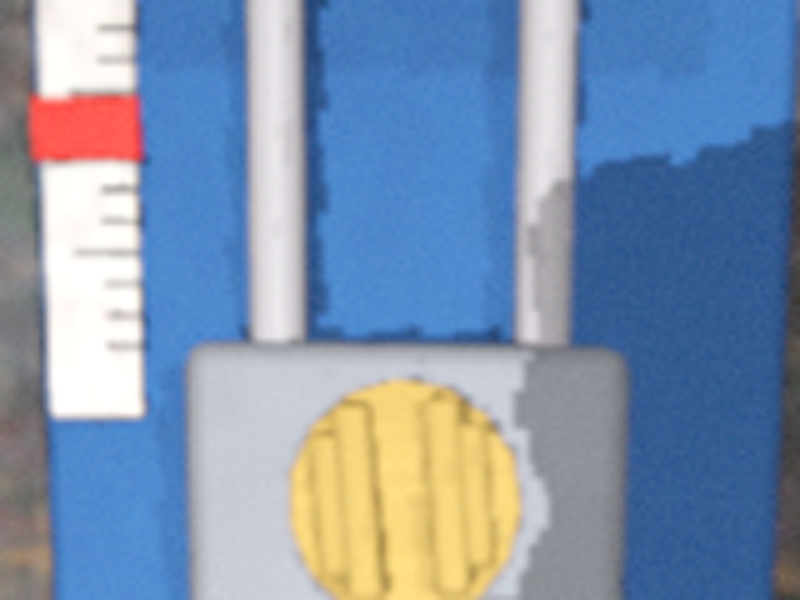

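The slot runs between the ridges, nearly vertical in the image: left edge (368,400) to (380,595), right edge (430,400) to (440,595) in crop pixels. The head spans 289 to 522 across, with its top at 378.

Run:
```python
from h import *
import json
w=json.load(open("w2.json"));t=optics.camera_info("top")
g=lambda x,y:(220+x/5-.4,y/5-.4)
def yaw(a,b,z):
    A,B=atz(w,g(*a),z),atz(w,g(*b),z);d=B-A;return np.arctan2(d[1],d[0]),np.hypot(*d[:2])
print("slot L",yaw((380,595),(368,400),.057),"R",yaw((440,595),(430,400),.057), "slot width",yaw((374,500),(435,500),.057))
print("slot mid",[atz(w,g(*p),.057) for p in[(399,400),(404.5,500),(410,595)]])
l,r_,tp=[atz(w,g(*p),.057) for p in[(289,497),(522,497),(407,378)]]
print("head L,R,mid",l,r_,(l+r_)/2,"top",tp)
print("tri head",tri([(w,g(406,497)),(t,(273,247.2))]))
print("plate right",yaw((772,600),(795,0),.012),"housing R",yaw((625,600),(626,360),.044),"L",yaw((195,600),(190,360),.044))
print("band",atz(w,g(87,128),.013), "strip L",yaw((50,415),(40,200),.0125))
print("housing top R/L rear corners",atz(w,g(626,348),.044),atz(w,g(188,348),.044))
h=cv2.cvtColor(cv2.imread("pics/w2.png"),cv2.COLOR_BGR2HSV)
m=cv2.inRange(h,(18,110,90),(32,255,255));m[:60]=0;m[135:]=0;m[:,:270]=0;m[:,335:]=0
c=max(cv2.findContours(m,0,1)[0],key=cv2.contourArea);e=cv2.minEnclosingCircle(c);print("circle",e,cv2.fitEllipse(c),atz(w,e[0],.057))
for p in[(278,205),(319,206),(280,228),(318,228)]:print("handle",atz(w,p,.09))
```

```text
slot L (np.float64(-0.059409471381831294), np.float64(0.029063454908134986)) R (np.float64(-0.06271971151549913), np.float64(0.029055949163677118)) slot width (np.float64(-1.6811387659670098), np.float64(0.00952741490691532))
slot mid [array([0.6057, 0.085 , 0.057 ]), array([0.591 , 0.0859, 0.057 ]), array([0.5767, 0.0868, 0.057 ])]
head L,R,mid [0.5934 0.1038 0.057 ] [0.5894 0.0676 0.057 ] [0.5914 0.0857 0.057 ] top [0.6087 0.0834 0.057 ]
tri head (array([0.5921, 0.086 , 0.0453]), [np.float64(3.150194815795867e-05), np.float64(3.150194815785524e-05)])
plate right (np.float64(-0.11589514881989589), np.float64(0.09708012216002404)) housing R (np.float64(-0.09764262211270057), np.float64(0.03694877177347632)) L (np.float64(-0.12410784332857937), np.float64(0.036965524296521696))
band [0.6593 0.1336 0.013 ] strip L (np.float64(-0.11293578791682148), np.float64(0.03476867108574541))
housing top R/L rear corners [0.6108 0.0485 0.044 ] [0.6185 0.1179 0.044 ]
circle ((300.4263000488281, 100.16339111328125), 23.764026641845703) ((300.4198303222656, 100.00871276855469), (43.53873062133789, 46.56671142578125), 177.39845275878906) [0.5905 0.086  0.057 ]
handle [0.516  0.1107 0.09  ]
handle [0.5118 0.0801 0.09  ]
handle [0.4981 0.1116 0.09  ]
handle [0.4949 0.0827 0.09  ]
```

The screw axis is at (0.5908, 0.0859), slot yaw -0.061, clamp yaw about -0.113. The difference of 0.052 lies within 0 to 0.12. I hover over the screw with the blade about 10 mm above the head.

Run:
```python
from h import *
rel([.5913,.0859,.120],-.061)
```

```text
turn [ 0.0006  0.0003 -0.0493] shift cm [ 8.8339 -1.4676 13.6124]
```

Emit:
{"method": "jog_arm", "body": {
  "series": [
    [[0,0,-0.05,3,-0.5,1,0.5],[0,0,-0.05,7,-1.2,4,0.5],[0,0,-0.05,8.8,-1.45,8,0.5],[0,0,-0.05,8.8,-1.45,11,0.5],[0,0,-0.05,8.8,-1.45,13,0.5],[0,0,-0.05,8.8,-1.45,13.6,0.5],[0,0,-0.05,8.8,-1.45,13.6,0.5],[0,0,-0.05,8.8,-1.45,13.6,0.5]]
  ]
}}

```text
t: 5.25
position: [0.5916, 0.0867, 0.1212]
ee_rot: [-3.14, 0.094, -0.002]
ft_force: [0.2, -0.5, -0.5]
opening: 0.157
finger_force: 51.0
```

Run:
```python
from h import *
show();rel([.5913,.0859,.103],-.061)
a=optics.grab_frame("side")[150:290,230:430];b=optics.grab_frame("wrist")[170:400,220:420]
c=np.zeros((500,800,3),np.uint8);a=cv2.resize(a,None,fx=2,fy=2,interpolation=2);b=cv2.resize(b,None,fx=2,fy=2,interpolation=2)
c[:a.shape[0],:400]=a;c[:b.shape[0],400:]=b;cv2.imwrite("pics/ins.png",c)
```

```text
t 5.25 pos [0.5916 0.0867 0.1212] yaw -0.05970693086517573 zax [ 0.0014  0.0002 -1.    ] q [-0.2692  0.5885  0.0422  1.9928 -0.0439  0.5597 -1.8273] F [ 0.2491 -0.4748 -0.5049] T [ 0.0286  0.0255 -0.0079] open 1.3426834235942855 51.00524425506592
turn [-0.0003 -0.0014  0.0013] shift cm [-0.0281  0.0863  1.8215]
```

View pics/ins.png

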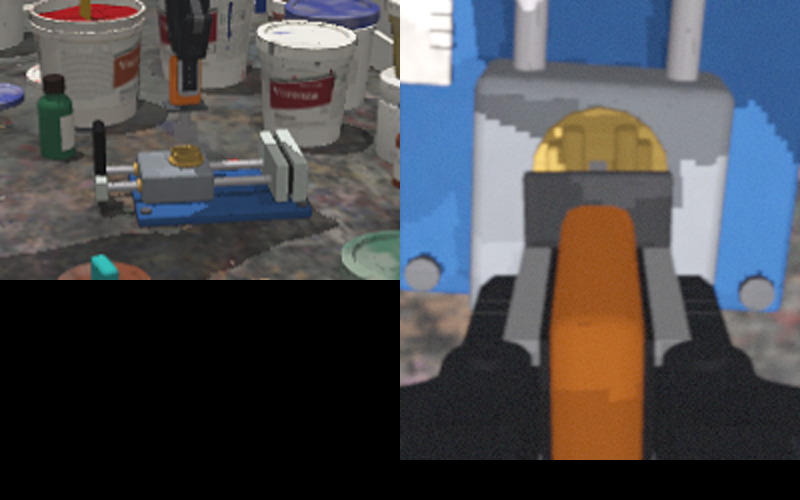

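The side view shows the blade just above the brass head. The wrist view shows the blade tip at about (598,165), centred between the slot ridges at roughly 582 and 615. I go down.

Emit:
{"method": "jog_arm", "body": {
  "series": [
    [[0,0,0,0,0.05,0.4,0.5],[0,0,0,0,0.05,0.8,0.5],[0,0,0,0,0.05,1.1,0.5],[0,0,0,0,0.05,1.3,0.5],[0,0,0,0,0.05,1.3,0.5]]
  ]
}}

```text
t: 5.98
position: [0.5909, 0.0866, 0.107]
ee_rot: [3.14, -0.093, -0.001]
ft_force: [-0.4, -0.2, -1.0]
opening: 0.156
finger_force: 51.0
```

Emit:
{"method": "jog_arm", "body": {
  "series": [
    [[0,0,0,0,0,0.2,0.5],[0,0,0,0,0,0.3,0.5],[0,0,0,0,0,0.3,0.5]]
  ]
}}

```text
t: 6.35
position: [0.591, 0.0865, 0.1042]
ee_rot: [3.14, -0.093, -0.0]
ft_force: [0.4, -0.0, -0.6]
opening: 0.157
finger_force: 51.0
```

Run:
```python
from h import *
show()
```

```text
t 6.35 pos [0.591  0.0865 0.1042] yaw -0.05922485219647622 zax [-0.0002 -0.0001 -1.    ] q [-0.2668  0.6131  0.0392  2.0031 -0.0449  0.5263 -1.8259] F [ 0.4399 -0.0202 -0.5509] T [-0.0106 -0.0142  0.0029] open 1.3435554745041298 51.00512444972992
```

There is no axial force and the blade edge is below the head top, so the blade is in the slot. I turn anticlockwise (negative about tool z).

Emit:
{"method": "jog_arm", "body": {
  "series": [
    [[0,0,-0.15,0,0,0,0.5],[0,0,-0.3,0,0,0,0.5],[0,0,-0.45,0,0,0,0.5],[0,0,-0.6,0,0,0,0.5],[0,0,-0.75,0,0,0,0.5],[0,0,-0.9,0,0,0,0.5],[0,0,-1.05,0,0,0,0.5],[0,0,-1.15,0,0,0,0.5]]
  ],
  "squeeze": 70
}}

```text
t: 7.35
position: [0.5908, 0.0862, 0.1043]
ee_rot: [-2.683, -1.635, 0.001]
ft_force: [-0.5, -0.1, -1.0]
opening: 0.157
finger_force: 71.0
```

Run:
```python
from h import *
show()
```

```text
t 7.35 pos [0.5908 0.0862 0.1043] yaw 1.0943973881311198 zax [-0.0005 -0.0003 -1.    ] q [-0.0476  0.6258 -0.2851  1.9887  0.3108  0.5692 -1.0215] F [-0.5375 -0.0609 -0.9803] T [-0.0005  0.2122 -0.0558] open 1.3405650904628268 70.99120616912842
```

Emit:
{"method": "jog_arm", "body": {
  "series": [
    [[0,0,-0.05,0,0,0,0.5],[0,0,-0.1,0,0,0,0.5],[0,0,-0.14,0,0,0,0.5],[0,0,-0.14,0,0,0,0.5]]
  ]
}}

```text
t: 7.85
position: [0.5908, 0.0863, 0.1042]
ee_rot: [-2.565, -1.814, 0.001]
ft_force: [-1.4, -1.2, -0.1]
opening: 0.156
finger_force: 71.1
```

Run:
```python
from h import *
show()
```

```text
t 7.85 pos [0.5908 0.0863 0.1042] yaw 1.230877435276207 zax [-0.0004 -0.0003 -1.    ] q [-0.0221  0.6302 -0.3233  1.9869  0.3498  0.5783 -0.923 ] F [-1.3506 -1.2281 -0.0512] T [-0.2716  0.3717 -0.0816] open 1.3320581473887059 71.09544396400452
```

Emit:
{"method": "jog_arm", "body": {
  "series": [
    [[0,0,-0.03,0,0,0,0.5],[0,0,-0.06,0,0,0,0.5],[0,0,-0.06,0,0,0,0.5]]
  ]
}}

```text
t: 8.22
position: [0.5909, 0.0864, 0.1042]
ee_rot: [-2.509, -1.89, 0.001]
ft_force: [-1.6, -1.0, -0.9]
opening: 0.154
finger_force: 71.1
```

Run:
```python
from h import *
show()
```

```text
t 8.225 pos [0.5909 0.0864 0.1042] yaw 1.2913354866608464 zax [-0.0003 -0.0001 -1.    ] q [-0.011   0.6323 -0.3403  1.9861  0.3667  0.5826 -0.8791] F [-1.5884 -0.9941 -0.8777] T [-0.4158  0.4444 -0.0508] open 1.3160001401592936 71.0912275314331
```

Emit:
{"method": "jog_arm", "body": {
  "series": [
    [[0,0,-0.04,0,0,0,0.5],[0,0,-0.04,0,0,0,0.5]]
  ]
}}

```text
t: 8.48
position: [0.5909, 0.0864, 0.1042]
ee_rot: [-2.471, -1.94, 0.0]
ft_force: [-1.4, -2.2, 0.3]
opening: 0.151
finger_force: 71.1
```

Run:
```python
from h import *
show()
```

```text
t 8.475 pos [0.5909 0.0864 0.1042] yaw 1.3313315035489883 zax [-0.0003 -0.0001 -1.    ] q [-0.0034  0.6337 -0.3516  1.9856  0.3778  0.5856 -0.8497] F [-1.4454 -2.2447  0.2916] T [-0.4738  0.5474 -0.2055] open 1.2877528876856936 71.14935994148254
```

The torque rose to 0.2 N m, so the screw is at its stop. I back off 0.13 rad within the slot play and then lift out.

Emit:
{"method": "jog_arm", "body": {
  "series": [
    [[0,0,0.07,0,0,0,0.5],[0,0,0.13,0,0,0,0.5],[0,0,0.13,0,0,-0.5,0.5],[0,0,0.13,0,0,-1.5,0.5],[0,0,0.13,0,0,-4,0.5],[0,0,0.13,0,0,-8,0.5],[0,0,0.13,0,0,-12,0.5],[0,0,0.13,0,0,-12,0.5]]
  ]
}}

```text
t: 9.48
position: [0.5928, 0.0871, 0.2281]
ee_rot: [2.589, 1.774, 0.01]
ft_force: [-0.3, 0.3, -1.9]
opening: 0.151
finger_force: 71.1
```

Run:
```python
from h import *
show();rel([.554,-.2218,.20],-.115)
cv2.imwrite("pics/w5.png",optics.grab_frame("wrist"))
a=optics.grab_frame("top")[180:310,220:320];a=cv2.resize(a,None,fx=4,fy=4,interpolation=2)
b=optics.grab_frame("wrist")[120:400,200:440];b=cv2.resize(b,None,fx=1.6,fy=1.6)
c=np.zeros((520,800,3),np.uint8);c[:,:400]=a;c[:b.shape[0],405:405+b.shape[1]]=b;cv2.imwrite("pics/chk.png",c)
```

```text
t 9.475 pos [0.5928 0.0871 0.2281] yaw 1.2015528911193587 zax [ 0.0066  0.0013 -1.    ] q [ 0.0346  0.4747 -0.3946  1.8865  0.2438  0.8203 -0.8563] F [-0.2586  0.3458 -1.87  ] T [-0.0507 -0.0583 -0.0157] open 1.2935951479518428 71.0663366317749
turn [ 0.0025 -0.0068  1.3165] shift cm [-30.2198   7.5145   2.7485]
```

View pics/chk.png

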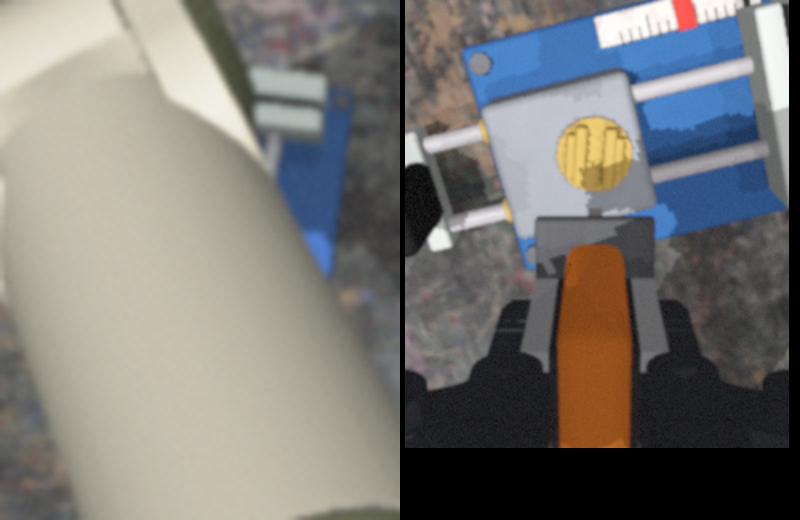

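The wrist view shows the slot turned almost fully round: about 1.25 rad from the clamp axis, with the scale strip and clamp now running sideways. The screw is undone. The key is straight in the grip, so back to the stand.

Emit:
{"method": "jog_arm", "body": {
  "series": [
    [[0,0,0.17,-4,1,0,0.5],[0,0,0.34,-8.5,2.1,0,0.5],[0,0,0.51,-13,3.2,0,0.5],[0,0,0.68,-17.5,4.3,0,0.5],[0,0,0.85,-22,5.4,0,0.5],[0,0,1.02,-26,6.4,0,0.5],[0,0,1.19,-29,7.2,0,0.5],[0,0,1.315,-30.2,7.5,0,0.5]]
  ]
}}

```text
t: 10.62
position: [0.5505, -0.2244, 0.2228]
ee_rot: [3.135, -0.19, -0.004]
ft_force: [-0.7, 0.2, -1.8]
opening: 0.151
finger_force: 70.9
```

Emit:
{"method": "jog_arm", "body": {
  "series": [
    [[0,0,0,0,0,0,0.5],[0,0,0,0,0,0,0.5]]
  ]
}}

```text
t: 10.88
position: [0.5516, -0.221, 0.2235]
ee_rot: [-3.136, 0.173, 0.002]
ft_force: [0.6, 0.8, -1.9]
opening: 0.153
finger_force: 70.9
```

Run:
```python
from h import *
show();rel([.554,-.2218,.115],-.112)
```

```text
t 10.875 pos [ 0.5516 -0.221   0.2235] yaw -0.11022107668296073 zax [-0.0013  0.0008 -1.    ] q [ 0.2985  0.4515 -0.018   1.9131  0.0106  0.7785 -1.4064] F [ 0.6368  0.8156 -1.94  ] T [ 0.0512  0.0167 -0.0384] open 1.3089075855989665 70.94123482704163
turn [-0.0006  0.0014  0.0018] shift cm [ 0.2574  0.0594 10.8483]
```

Emit:
{"method": "jog_arm", "body": {
  "series": [
    [[0,0,0,0.3,0,4,0.5],[0,0,0,0.3,0,8,0.5],[0,0,0,0.3,0,10.5,0.5],[0,0,0,0.3,0,10.8,0.5],[0,0,0,0.3,0,10.8,0.5],[0,0,0,0.3,0,10.8,0.5]]
  ]
}}

```text
t: 11.62
position: [0.5554, -0.2225, 0.1175]
ee_rot: [3.136, -0.178, 0.003]
ft_force: [-0.4, -0.9, -1.6]
opening: 0.155
finger_force: 71.0
```

Run:
```python
from h import *
show();rel([.5546,-.2210,.067],-.112)
```

```text
t 11.625 pos [ 0.5554 -0.2225  0.1175] yaw -0.11357095834569278 zax [ 0.0018 -0.0005 -1.    ] q [ 0.2984  0.5934 -0.0179  1.9917  0.019   0.5547 -1.4169] F [-0.4305 -0.8569 -1.5527] T [ 0.0056  0.032  -0.0277] open 1.3212834980328059 70.97662210464478
turn [ 0.0003 -0.0019 -0.0016] shift cm [-0.1109 -0.1443  5.0474]
```

Emit:
{"method": "jog_arm", "body": {
  "series": [
    [[0,0,0,-0.07,-0.1,0.6,0.5],[0,0,0,-0.07,-0.1,1.3,0.5],[0,0,0,-0.07,-0.1,2,0.5],[0,0,0,-0.07,-0.1,2.6,0.5],[0,0,0,-0.07,-0.1,2.6,0.5]]
  ]
}}

```text
t: 12.25
position: [0.5538, -0.2213, 0.0895]
ee_rot: [-3.136, 0.179, 0.002]
ft_force: [0.5, -0.0, -2.0]
opening: 0.153
finger_force: 71.0
```

Run:
```python
from h import *
show();rel([.5546,-.2210,.067],-.112)
```

```text
t 12.25 pos [ 0.5538 -0.2213  0.0895] yaw -0.11417496658914628 zax [-0.0012  0.0003 -1.    ] q [ 0.2966  0.6337 -0.0171  2.0098  0.0211  0.4996 -1.4207] F [ 0.4734 -0.045  -2.0072] T [-0.0103 -0.0319  0.0045] open 1.309234080337729 70.97720503807068
turn [-0.0002  0.0013 -0.0022] shift cm [ 0.0802 -0.0406  2.2517]
```

The blade is inside the slot (bottom at 36 mm) with no force. I lower it home.

Emit:
{"method": "jog_arm", "body": {
  "series": [
    [[0,0,0,0,0,0.7,0.5],[0,0,0,0,0,1.4,0.5],[0,0,0,0,0,1.9,0.5],[0,0,0,0,0,2.2,0.5],[0,0,0,0,0,2.2,0.5]]
  ],
  "squeeze": 30
}}

```text
t: 12.88
position: [0.554, -0.2214, 0.068]
ee_rot: [-3.136, 0.179, 0.001]
ft_force: [0.2, 0.4, -0.7]
opening: 0.153
finger_force: 71.0
```

Run:
```python
from h import *
show()
```

```text
t 12.875 pos [ 0.554  -0.2214  0.068 ] yaw -0.11417997028206808 zax [-0.0004  0.0001 -1.    ] q [ 0.296   0.6664 -0.0164  2.02    0.023   0.4558 -1.4225] F [ 0.2283  0.3637 -0.7436] T [-0.0623 -0.0037 -0.0119] open 1.3048553629324833 70.97674369812012
```

Emit:
{"method": "jog_arm", "body": {
  "series": [
    [[0,0,0,0,0,0.1,0.5],[0,0,0,0,0,0.1,3],[0,0,0,0,0,0.1,6],[0,0,0,0,0,0.1,6],[0,0,0,0,0,0.1,6]]
  ]
}}

```text
t: 13.5
position: [0.5542, -0.2214, 0.0673]
ee_rot: [3.136, -0.179, 0.0]
ft_force: [0.4, 0.0, 0.6]
opening: 0.704
finger_force: 0.0
```

Emit:
{"method": "jog_arm", "body": {
  "series": [
    [[0,0,0,0,0,-2,6],[0,0,0,0,0,-6,6],[0,0,0,0,0,-11,6],[0,0,0,0,0,-16,6],[0,0,0,0,0,-19.5,6],[0,0,0,-0.5,1,-19.5,6],[0,0,0,-0.5,1,-19.5,6]]
  ]
}}

```text
t: 14.38
position: [0.547, -0.2316, 0.2617]
ee_rot: [3.136, -0.182, -0.002]
ft_force: [-0.7, 0.6, -0.4]
opening: 0.7
finger_force: 0.0
```

Run:
```python
from h import *
import json
show()
w=optics.camera_info("wrist");im=optics.grab_frame("wrist");cv2.imwrite("pics/w6.png",im)
json.dump({k:np.array(v).tolist() for k,v in w.items()},open("w6.json","w"))
c=optics.grab_frame("side");cv2.imwrite("pics/side6.png",c)
a=cv2.resize(c[250:350,300:400],None,fx=4,fy=4,interpolation=2)
p=proj(w,[.553,-.222,.05])[0];x,y=p.astype(int);b=cv2.resize(im[max(y-60,0):y+60,x-50:x+50],None,fx=4,fy=4,interpolation=2);print(x,y)
o=np.zeros((480,800,3),np.uint8);o[:400,:400]=a;o[:b.shape[0],400:]=b;cv2.imwrite("pics/back.png",o)
```

```text
t 14.375 pos [ 0.547  -0.2316  0.2617] yaw -0.1156613190780641 zax [-0.001  -0.0002 -1.    ] q [ 0.3141  0.4083 -0.0131  1.8742  0.0075  0.8601 -1.3893] F [-0.664   0.5696 -0.3933] T [-0.0122  0.0393  0.0125] open 5.974194557532722 0.0
306 201
```

View pics/back.png

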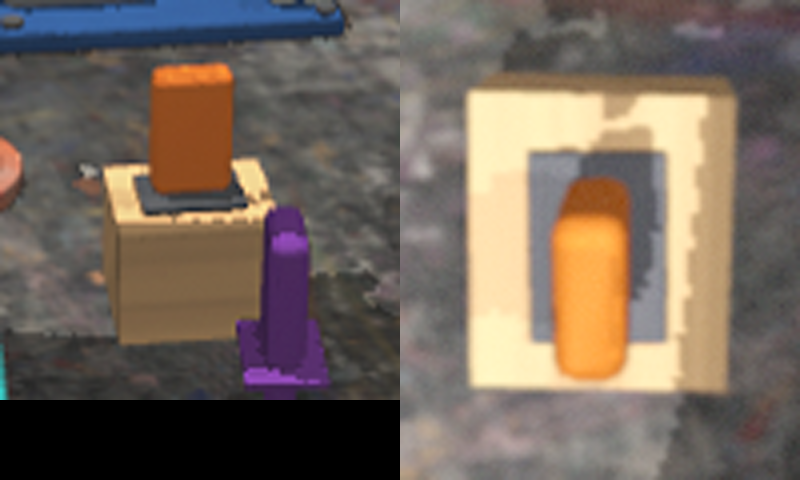

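The key is fully home: flange flat on the stand, grip upright, untouched. Next the handle. I place its centre about 93 mm in front of the screw axis along the clamp. I use yaw +1.458, so the fingers close along the clamp's x and the camera sits on the scale side.

Run:
```python
from h import *
import json
rel([.4974,.0967,.20],1.458)
w=json.load(open("w2.json"));t=optics.camera_info("top");u=np.array([np.cos(-.113),np.sin(-.113)]);v=np.array([-u[1],u[0]]);O=np.array([.5908,.0861])
loc=lambda P:(np.array([(P[:2]-O)@u,(P[:2]-O)@v])*1e3).round(1)
for n,q,z in[("frontedge top",(299,228),.09),("housing front",(300,163),.044),("band",(237,25.5),.013)]:print(n,loc(atz(w,q,z)))
g=lambda x,y:(220+x/4-.375,180+y/4-.375)
for n,q,z in[("handle top px",(195,428),.09),("band",(141,164),.013),("stripfront",(132,240),.0125),("jaw rear edge L",(143,104),.03)]:print("top",n,loc(atz(t,g(*q),z)))
```

```text
turn [-0.0021  0.0013 -1.5726] shift cm [ -8.6923 -31.9448   6.1337]
frontedge top [-94.9   0.4]
housing front [-49.9   1.1]
band [62.4 54.9]
top handle top px [-91.3  -5.1]
top band [62.9 54.4]
top stripfront [17.  53.9]
top jaw rear edge L [96.1 55.4]
```

Emit:
{"method": "jog_arm", "body": {
  "series": [
    [[0,0,-0.18,-1,-4,0,6],[0,0,-0.36,-2,-8,0,6],[0,0,-0.54,-3,-12,0,6],[0,0,-0.72,-4,-16,0,5],[0,0,-0.9,-5,-20,0,5],[0,0,-1.08,-6,-24,1,4],[0,0,-1.26,-7,-28,2,4],[0,0,-1.44,-8,-31,3,4]]
  ]
}}

```text
t: 15.48
position: [0.5031, 0.0884, 0.231]
ee_rot: [-2.468, -1.942, 0.001]
ft_force: [0.6, 0.2, 0.1]
opening: 0.465
finger_force: 0.0
```

Emit:
{"method": "jog_arm", "body": {
  "series": [
    [[0,0,-0.13,0,0,0,4],[0,0,-0.13,0,0,0,4]]
  ]
}}

```text
t: 15.72
position: [0.5034, 0.0867, 0.2312]
ee_rot: [-2.344, -2.089, 0.002]
ft_force: [0.1, -1.0, 0.1]
opening: 0.466
finger_force: 0.0
```

Run:
```python
from h import *
show();rel([.4999,.0964,.12],1.458)
```

```text
t 15.725 pos [0.5034 0.0867 0.2312] yaw 1.455790258508671 zax [-0.0022  0.0003 -1.    ] q [ 0.0748  0.3793 -0.4729  2.0618  0.2467  0.7562 -0.6655] F [ 0.146  -0.9512  0.0642] T [ 0.0495 -0.0127 -0.0148] open 3.9756808147979443 0.0
turn [-0.0022 -0.0001 -0.0022] shift cm [ 0.9279 -0.4337 11.1193]
```

Emit:
{"method": "jog_arm", "body": {
  "series": [
    [[0,0,0,0.9,-0.45,3,4],[0,0,0,0.9,-0.45,7,4],[0,0,0,0.9,-0.45,11,4],[0,0,0,0.9,-0.45,12.5,4],[0,0,0,0.9,-0.45,14,4],[0,0,0,0.9,-0.45,15.5,4],[0,0,0,0.9,-0.45,17.2,4],[0,0,0,0.9,-0.45,17.2,4]]
  ]
}}

```text
t: 16.73
position: [0.5002, 0.0957, 0.0597]
ee_rot: [-2.345, -2.09, 0.002]
ft_force: [0.2, -0.5, -0.0]
opening: 0.463
finger_force: 0.0
```

Run:
```python
from h import *
show();rel([.4999,.0964,.058],1.458)
```

```text
t 16.725 pos [0.5002 0.0957 0.0597] yaw 1.4557043485771053 zax [-0.001  -0.0005 -1.    ] q [-0.1098  0.6325 -0.274   2.2101  0.4786  0.3552 -0.9007] F [ 0.1887 -0.4963 -0.0045] T [0.029  0.0386 0.0105] open 3.955477969212913 0.0
turn [-0.0009  0.0006 -0.0023] shift cm [ 0.0653 -0.0363  0.1656]
```

No contact on the way down. I close on the handle.

Emit:
{"method": "jog_arm", "body": {
  "series": [
    [[0,0,0,0,0,0.1,2.5],[0,0,0,0,0,0.1,1],[0,0,0,0,0,0.1,0.4],[0,0,0,0,0,0.1,0.4],[0,0,0,0,0,0.1,0.4]]
  ],
  "squeeze": 60
}}

```text
t: 17.35
position: [0.5008, 0.0958, 0.0599]
ee_rot: [2.346, 2.089, 0.001]
ft_force: [-1.0, -0.0, 6.4]
opening: 0.125
finger_force: 59.3
```

Run:
```python
from h import *
show()
```

```text
t 17.35 pos [0.5008 0.0958 0.0599] yaw 1.4551173290132289 zax [ 0.001   0.0002 -1.    ] q [-0.1101  0.6319 -0.2733  2.2103  0.4793  0.3533 -0.9018] F [-1.0051 -0.0181  6.4466] T [ 0.0502  0.2988 -0.3129] open 1.0715050608565966 59.31366562843323
```

The handle is gripped: opening 10.7 mm and no sideways force to speak of. I pull 28 mm along tool -y (the clamp's -x).

Emit:
{"method": "jog_arm", "body": {
  "series": [
    [[0,0,0,0,-0.4,0,0.4],[0,0,0,0,-0.9,0,0.4],[0,0,0,0,-1.4,0,0.4],[0,0,0,0,-1.9,0,0.4],[0,0,0,0,-2.4,0,0.4],[0,0,0,0,-2.8,0,0.4],[0,0,0,0,-2.8,0,0.4]]
  ]
}}

```text
t: 18.23
position: [0.4745, 0.0991, 0.0599]
ee_rot: [2.345, 2.088, 0.005]
ft_force: [6.9, -2.3, 3.2]
opening: 0.129
finger_force: 59.1
```

Run:
```python
from h import *
import json
show()
w=optics.camera_info("wrist");im=optics.grab_frame("wrist");cv2.imwrite("pics/w7.png",im)
json.dump({k:np.array(v).tolist() for k,v in w.items()},open("w7.json","w"))
t=optics.grab_frame("top");cv2.imwrite("pics/t7.png",t);s=optics.grab_frame("side");cv2.imwrite("pics/s7.png",s)
print("band px wrist",proj(w,[.6593,.1336,.013]))
o=np.zeros((600,800,3),np.uint8);o[:360,:480]=cv2.resize(im,(480,360))
a=cv2.resize(t[185:255,230:320],None,fx=3.5,fy=3.5,interpolation=2);o[:a.shape[0],482:482+a.shape[1]]=a
b=cv2.resize(s[205:265,265:395],None,fx=4,fy=4,interpolation=2);o[360:600,:520]=b
x,y=proj(w,[.6593,.1336,.013])[0].astype(int)
if 0<x<640 and 0<y<480:
    c=im[max(y-40,0):y+40,max(x-45,0):x+45];c=cv2.resize(c,None,fx=3,fy=3,interpolation=2);o[250:250+c.shape[0],522:522+c.shape[1]]=c
cv2.imwrite("pics/pull.png",o)
```

```text
t 18.225 pos [0.4745 0.0991 0.0599] yaw 1.4547557387010954 zax [ 0.0035  0.0009 -1.    ] q [-0.1514  0.6147 -0.245   2.2696  0.4914  0.3018 -0.9408] F [ 6.8552 -2.3285  3.2454] T [-0.4727 -1.188  -0.2829] open 1.0996042714308951 59.05338406562805
band px wrist [[706.3427 159.5765]]
```

View pics/pull.png

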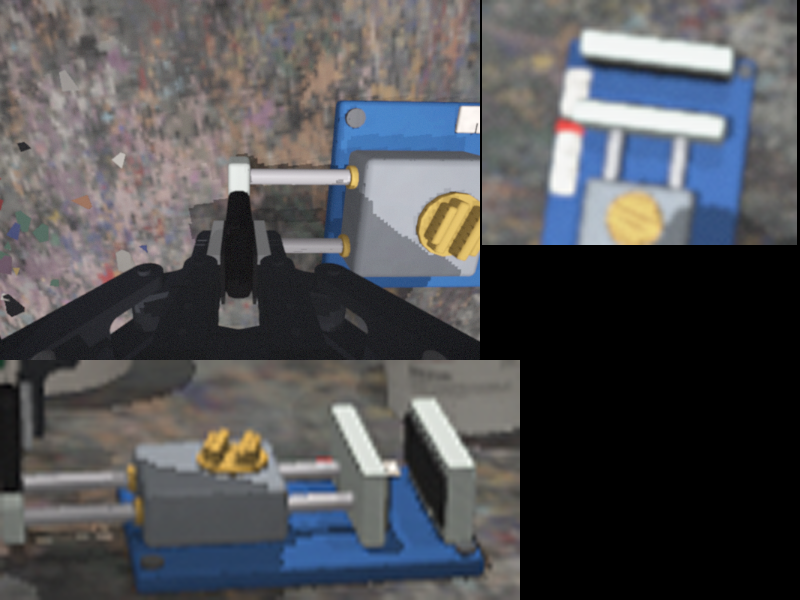

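The pull works: the moving jaw has come away from the fixed jaw and the force is about 7 N, as expected for 27 mm. In the top crop the jaw's left end stands just behind the red band at (569,127). I locate the pointer from colour profiles along the scale strip.

Run:
```python
from h import *
t=optics.camera_info("top");u=np.array([np.cos(-.113),np.sin(-.113)]);v=np.array([-u[1],u[0]]);O=np.array([.5908,.0861])
a=cv2.imread("pics/top0.png").astype(np.float32);b=cv2.imread("pics/t7.png").astype(np.float32)
def samp(im,x,y,z):
    P=np.c_[O+x*1e-3*u+y*1e-3*v,z] if 0 else np.r_[O+x*1e-3*u+y*1e-3*v,z]
    p=proj(t,P)[0].astype(np.float32);return cv2.remap(im,p[:1].reshape(1,1),p[1:].reshape(1,1),1)[0,0].astype(int)
for x in range(52,108,2):
    print(x,"shut",[tuple(samp(a,x,y,.015).tolist()) for y in(46,50,54,58)],"now",[tuple(samp(b,x,y,.015).tolist()) for y in(46,50,54,58)])
```

```text
52 shut [(211, 191, 184), (234, 238, 238), (241, 243, 243), (242, 244, 244)] now [(202, 186, 178), (234, 238, 238), (242, 243, 244), (243, 245, 244)]
54 shut [(200, 180, 180), (230, 234, 237), (242, 244, 243), (242, 244, 244)] now [(192, 175, 174), (230, 233, 236), (242, 244, 244), (243, 245, 244)]
56 shut [(183, 164, 185), (215, 220, 236), (233, 236, 243), (232, 236, 242)] now [(177, 159, 179), (214, 219, 236), (234, 237, 243), (233, 237, 243)]
58 shut [(158, 139, 202), (180, 186, 238), (196, 201, 243), (187, 193, 241)] now [(151, 133, 191), (179, 185, 238), (198, 202, 243), (188, 195, 242)]
60 shut [(139, 114, 216), (131, 136, 241), (143, 148, 242), (135, 140, 241)] now [(126, 109, 196), (130, 134, 238), (144, 149, 242), (134, 139, 240)]
62 shut [(131, 103, 217), (100, 103, 242), (100, 104, 242), (101, 105, 242)] now [(112, 102, 177), (98, 101, 231), (97, 100, 238), (90, 94, 235)]
64 shut [(133, 105, 206), (106, 109, 242), (98, 103, 241), (108, 112, 242)] now [(121, 119, 156), (108, 112, 205), (87, 89, 223), (77, 80, 219)]
66 shut [(146, 122, 195), (139, 144, 239), (132, 137, 237),
[... 2385 characters left out ...]
2, 215, 210), (188, 190, 189)] now [(212, 202, 198), (235, 238, 238), (238, 240, 241), (231, 234, 234)]
100 shut [(244, 245, 242), (242, 244, 240), (220, 222, 216), (194, 189, 186)] now [(207, 192, 184), (230, 230, 228), (231, 231, 232), (222, 221, 218)]
102 shut [(244, 245, 242), (243, 244, 240), (215, 211, 202), (179, 158, 148)] now [(186, 162, 151), (208, 196, 190), (208, 195, 190), (194, 176, 168)]
104 shut [(243, 244, 240), (240, 242, 237), (206, 195, 182), (164, 127, 108)] now [(147, 117, 101), (171, 141, 128), (176, 142, 127), (171, 133, 114)]
106 shut [(230, 233, 227), (231, 233, 225), (196, 177, 161), (155, 106, 79)] now [(104, 75, 61), (138, 94, 72), (153, 102, 74), (155, 103, 74)]
```

The pointer shows as a dark line at x of about 67 mm (shut: about 94.5). The band centre is at about 62.7 mm. After parallax, roughly 4 mm remain.

Emit:
{"method": "jog_arm", "body": {
  "series": [
    [[0,0,0,0,-0.2,0,0.4],[0,0,0,0,-0.4,0,0.4],[0,0,0,0,-0.4,0,0.4],[0,0,0,0,-0.4,0,0.4]]
  ]
}}

```text
t: 18.88
position: [0.4709, 0.0996, 0.0599]
ee_rot: [2.345, 2.087, 0.006]
ft_force: [7.2, -2.5, 4.6]
opening: 0.131
finger_force: 59.0
```

```bash
cat > prof.py <<'E'
from h import *
show()
t=optics.camera_info("top");u=np.array([np.cos(-.113),np.sin(-.113)]);v=np.array([-u[1],u[0]]);O=np.array([.5908,.0861])
a=cv2.imread("pics/top0.png").astype(np.float32)
b=np.mean([optics.grab_frame("top") for _ in range(3)],0).astype(np.float32)
xs=np.arange(45,110,.5)
def prof(im,z,ys=(54,56,58,60)):
    out=0
    for y in ys:
        p=proj(t,[np.r_[O+x*1e-3*u+y*1e-3*v,z] for x in xs]).astype(np.float32)
        out=out+cv2.remap(im,p[:,:1],p[:,1:],1)[:,0]/len(ys)
    return out
def cen(wt,lo,hi):
    m=(xs>lo)&(xs<hi);w=np.clip(wt[m],0,None);w[w<.25*w.max()]=0;return (xs[m]*w).sum()/w.sum(),w.max()
A=prof(a,.0135);print("band",cen(240-A[:,1],50,76))
A=prof(a,.020);B=prof(b,.020);print("pointer shut",cen(240-A[:,2],86,98))
print("pointer now",cen(A[:,2]-B[:,2],50,80))
E
python3 prof.py
```

```text
t 18.875 pos [0.4709 0.0996 0.0599] yaw 1.454513193000218 zax [ 0.004  0.001 -1.   ] q [-0.1576  0.6124 -0.2406  2.2777  0.4931  0.2944 -0.9464] F [ 7.2367 -2.5364  4.6137] T [-0.4206 -1.2754 -0.2694] open 1.1159037620042085 59.00627553462982
band (np.float64(63.18400293872223), np.float32(135.89844))
pointer shut (np.float64(93.41637676920267), np.float32(89.44629))
pointer now (np.float64(63.67315004774418), np.float32(85.32747))
```

The pointer is within about 0.5 mm of the band centre. I nudge 1 mm further, since the band must be at least 30 mm from shut, and hold for over a second.

Emit:
{"method": "jog_arm", "body": {
  "series": [
    [[0,0,0,0,-0.1,0,0.4],[0,0,0,0,-0.1,0,0.4],[0,0,0,0,-0.1,0,0.4],[0,0,0,0,-0.1,0,0.4],[0,0,0,0,-0.1,0,0.4],[0,0,0,0,-0.1,0,0.4],[0,0,0,0,-0.1,0,0.4],[0,0,0,0,-0.1,0,0.4]]
  ]
}}

```text
t: 20.02
position: [0.47, 0.0997, 0.0599]
ee_rot: [2.345, 2.087, 0.006]
ft_force: [7.9, -1.6, 4.5]
opening: 0.132
finger_force: 59.0
```

Emit:
{"method": "jog_arm", "body": {
  "series": [
    [[0,0,0,0,0,0,0.4],[0,0,0,0,0,0,0.4],[0,0,0,0,0,0,0.4],[0,0,0,0,0,0,0.4],[0,0,0,0,0,0,0.4]]
  ]
}}

```text
t: 20.65
position: [0.47, 0.0997, 0.0599]
ee_rot: [2.345, 2.087, 0.006]
ft_force: [7.3, -2.4, 4.4]
opening: 0.132
finger_force: 59.0
```

```bash
python3 prof.py
```

```text
t 20.65 pos [0.47   0.0997 0.0599] yaw 1.4544958383765618 zax [ 0.0041  0.0011 -1.    ] q [-0.1592  0.6118 -0.2394  2.2797  0.4935  0.2926 -0.9478] F [ 7.3371 -2.4004  4.3881] T [-0.4896 -1.3779 -0.3021] open 1.129559344519174 58.991129994392395
band (np.float64(63.18400293872223), np.float32(135.89844))
pointer shut (np.float64(93.41637676920267), np.float32(89.44629))
pointer now (np.float64(62.685710105605196), np.float32(70.4209))
```

The pointer is 0.5 mm from the band centre, held steady with 59 N of grip for about 1.8 s. I hand in.

```bash
python3 -c "
from bench import ticket
print(ticket.finish_job())"
```

```text
the job is handed in; nothing more can be done
None
```

I handed the job in at about 21 s with the screw turned to its stop, the key back upright in its stand, and the handle held with the pointer about 0.5 mm from the red band's centre; no verdict came back.

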